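Load the specimen rotor into the spin dryer

ROBOT

A 6-joint arm with a two-finger parallel gripper is mounted at the origin on a cart in front of the work surface, level with it; the furniture and walls round the work are solid. World frame = base frame: x ahead of the robot, y to its left, z up, the work surface at z = 0. Lengths are in m, angles in rad, forces in N, time in s.
With the tool pointing down it reaches from about 0.35 to 0.875 m from the base axis. Payload 4.2 kg.
Tool frame: the origin (TCP) lies midway between the tips of the shut fingers; the grasp point (between the pads) lies 19 mm behind it; z points along the fingers, x is the direction in which the jaws open and shut, and the axes are right-handed (so a half turn about z gives the same grasp; the last joint's range is limited). The gripper opens to 87 mm and grips with 3 to 60 N. Pads are 19 mm wide; open, the fingers measure 117 mm over their backs; the gripper's body (75 mm by 190 mm) begins 51 mm behind the grasp point.
Start: joints at [-1.031, 0.385, 0.008, 0, -1.194, -0.259], TCP at [0.173, -0.6, 0.223] pointing down, gripper open.
Joint ranges: [-3.14, 3.14], [-1.21, 2.06], [-1.07, 1.41], [-3.16, 2.05], [-2.99, -0.16], [-3.1, 3.1]. Speed limits (rad/s): [2.79, 2.79, 3.14, 3.14, 3.14, 3.14].

INTERFACE

Orientations are given as a unit quaternion [w, x, y, z].
In Python, from rig import robot gives the robot as it stands.
- The arm moves only by the tool step_arm, never from a script. Its argument "deltas" is a list of rows, each a list of 2 entries, a list of its own where there are three numbers: the shift along the world's x, y, z in cm, then the turn, a rotation vector about the world's x, y, z in degrees. A call has 1 to 10 rows; each row shifts and turns the commanded pose from where the row before left it; what a row does not reach is not made up. A row lasts 1/12 s, in which the tool goes at most 41.7 mm and 7.16 degrees, less where a joint would pass 70% of its speed; a pose out of reach is approached as far as the arm can. A call with a gripper value outside its range is refused whole. "grip" is the closure, from 0 (fully open) to 1 (shut), set as the call begins (left out, the last holds). The fingers move at their own pace and stop on an object; "squeeze" is the grip in N (left out, the last holds). Time passes only in rows, so rows that do not move let the fingers close. It gives the time, the measured TCP pose, the force and the opening at its end, in the units of the state.
- robot.sense(): the state, without advancing time (a new reading comes with each control period).
- robot.capture(name): name is "scene" or "top" or "wrist"; returns a dict with "frame" (384x512x3 uint8, red, green, blue), "range_z" (384x512 float32, m along the optical axis (not along the pixel's ray), 0 where there is no reading), "fx", "fy", "cx", "cy" (pixels), "extrinsics" (4x4, takes a point from world to camera coordinates). Camera axes: x right, y down, z forward; pixel columns grow to the right and rows downward; lengths in m; the calibration is good to about 2 mm. A picture is of the moment at which its call begins.
- robot.finish_job(): hands the job in, once; it reports no verdict.
The state is a dict: "time": time; "joint_positions": joint angles; "joint_velocities": joint speeds; "effort": joint torques, N m; "tool_pos": TCP position; "tcp_rot": TCP orientation; "wrist_force": force on the tool from outside, world axes, zero at the start; "wrist_torque": the same for the moment, N m; "grip_width": opening from 0.0 (shut) to 1.0 (fully open).
Only numpy, scipy, OpenCV 4.12 (cv2) and the standard library are available. Lean on these libraries where they do the work, as an engineer would, in place of code of your own. Each camera call takes 0.05 s, during which the arm holds its last target. There are 200 camera calls.

TASK

Load the spin dryer: lower the specimen rotor onto the drive platter inside the drum so that its bore goes over the centre spigot, and turn it by feel, without forcing it, until the three drive pegs let it drop fully home; then swing the clear lid down shut. Leave the other things on the bench where they are.

Things in the scene. Friction and masses are not known exactly. Their poses are not given: they have to be found in the camera images.
- rotor: Specimen rotor, loose: aluminium disc 128 mm in diameter, 28 mm thick, with six black specimen mounts clamped in its top (they reach 33 mm above the underside, 29 to 60 mm from the axis) and a round steel lifting stem in the middle, its top 68 mm above the underside. 0.5 to 0.75 kg. Origin: centre of the underside, z up along the stem.
- stem (a point): Point on the rotor's axis 50 mm above its underside, where the stem is held: round, 32 mm in diameter from 34 to 60 mm above the underside, a 36 mm cap above it.
- slot (a point): Middle of one of the three kidney slots in the rotor's underside (24 mm from the axis, on the rotor's x axis; the others at 120 and 240 degrees). Slots are 13 mm wide radially and 22 mm deep; a 10 mm peg has 0.09 rad of free play either way along the slot. Between them, on the axis, is a bore 19 mm in diameter, 22 mm deep.
- dryer: Spin dryer, fixed: white drum 194 mm in outer diameter, rim 117 mm above the bench, with a round well 172 mm in diameter, and a low control pod at its front. Origin: on the bench under the drum's axis; x points to the back (to the lid's hinge), z up. Drive platter in the well.
- seat (a point): Centre of the platter's top face, 45 mm above the bench. Here stand a spigot (16 mm in diameter, 20 mm tall, its top coned) and round it three pegs (10 mm in diameter, 12 mm tall, at radius 24 mm, 120 degrees apart, at an unreported angle). Rotor home: its origin lies here; on the pegs it is 12 mm too high. If pressed hard the platter (0.4 N m) turns along.
- lid (a joint): Angle of the dryer's clear round lid (rad): 0 is shut flat on the rim, 1.7 stands open, leaning back a little; at most 1.95. Stiff: it stays at any angle. The lid is a disc 195 mm in diameter, centred 106 mm from the hinge, 6 mm thick, its outer face 2 mm beyond the hinge plane. It shuts only with the rotor home.
- lid_hinge (a point): Middle of the lid's hinge axis, 106 mm behind the drum's axis, 122 mm above the bench; the axis is level, along the dryer's y.
- lid_tab (a point): Free end of the black finger tab (52 mm wide, 9 mm thick, 24 mm long) on the lid's edge farthest from the hinge, 226 mm from the hinge axis.
- wash_bottle: White wash bottle with a red cap and bent spout, 66 mm in diameter and 225 mm tall; a bystander. Origin: centre of its underside.
- loupe: Small stand magnifier, 46 mm in diameter, 34 mm tall; a bystander. Origin: centre of its underside.
- etchant: Brown dropper bottle, 46 mm in diameter, 120 mm tall; a bystander. Origin: centre of its underside.
- parts_bin: Open blue plastic bin, 66 x 110 x 48 mm; a bystander. Origin: centre of its underside.

How it is judged:
On the way, in this order (a step that is already met when the one before it is completed fails the run):
1. the rotor is fully home over the spigot and the pegs while the lid is still open (z of rotor in the frame of seat below 0.003 m and horizontal distance between rotor and seat below 0.005 m and angle between rotor's own z axis and vertical below 0.04 rad and value of joint lid above 0.8 rad), for 0.2 s.
2. the lid is shut (value of joint lid below 0.05 rad), for 0.2 s.
At the end, for the whole second after the job is handed in: The rotor stands level (within 0.04 rad) and at rest on the platter, within 3 mm of fully down and 5 mm of centred, its slots over the pegs, and the lid is shut to within 0.05 rad (z of rotor in the frame of seat below 0.003 m and horizontal distance between rotor and seat below 0.005 m and angle between rotor's own z axis and vertical below 0.04 rad and linear speed of rotor below 0.02 m/s and value of joint lid below 0.05 rad); the robot touches nothing.
It fails at once if the rotor is forced down on the dryer with more than 90 N (contact force between rotor and dryer above 90 N).
It fails at once if the rotor is tipped over by more than 0.7 rad (angle between rotor's own z axis and vertical above 0.7 rad).
It fails at once if a bystander is shifted by more than 30 mm (distance of any of wash_bottle, loupe, etchant, parts_bin from where it was at the start of the episode above 0.03 m).
It also fails if it takes over 67 s, if anything falls off the work surface, if the arm or the gripper's body presses on something with over 40 N, if the wrist force passes 120 N, or if a joint passes its speed limit or range.

## Working session

There is one attempt and no reset: what is moved stays moved. The work goes in short steps, Python scripts to look and compute and a tool call to move; the robot and the scene stay as the last step left them, time stands still between calls to the robot, and variables do not carry over. Pictures are saved under pics/ and viewed, about 8 in all and at most 12, crops included, and the job is handed in when it is done.

Besides the shell and the picture viewer there is one more tool, called after "Emit:" by a JSON object that holds its "api" and its "payload". step_arm: Moves the arm, as the interface text tells. Its arguments: {"type":"object","properties":{"deltas":{"type":"array"},"grip":{"type":"number"},"squeeze":{"type":"number"}},"required":["deltas"]}

```bash
mkdir -p pics
cat > h.py <<'E'
import numpy as np, cv2
from rig import robot
def cap(n):
    c=robot.capture(n); z=c["range_z"]; v,u=np.indices(z.shape)
    p=np.stack([(u-c["cx"])/c["fx"]*z,(v-c["cy"])/c["fy"]*z,z],-1)
    E=np.array(c["extrinsics"]); w=(p-E[:3,3])@E[:3,:3]; w[z==0]=np.nan
    return c,w
def save(c,n,crop=None,s=1):
    f=c["frame"]
    if crop: f=f[crop[1]:crop[3],crop[0]:crop[2]]
    cv2.imwrite("pics/"+n,cv2.resize(f[...,::-1],None,fx=s,fy=s))
E
python3 - <<'E'
from h import *
a,wa=cap("scene"); b,wb=cap("top")
np.savez("/tmp/i",wa=wa,wb=wb)
cv2.imwrite("pics/a.png",np.vstack([a["frame"],b["frame"]])[...,::-1][:, :])
save(a,"s.png");save(b,"t.png")
print(robot.sense())
E
```

```text
{'time': 0.1, 'joint_positions': array([-1.03141227e+00,  3.85488988e-01,  6.79467266e-03, -4.48175261e-04,
       -1.19401872e+00, -2.58645659e-01]), 'joint_velocities': array([-1.04815017e-03, -3.53723874e-03,  4.84007782e-04,  9.02508320e-04,
       -2.36452556e-05, -1.20120252e-04]), 'effort': array([-2.02851129e-04, -3.91688633e+01,  1.87935448e+01,  4.23194781e+00,
        1.34439074e-02, -7.02610373e-05]), 'tool_pos': array([ 0.17306729, -0.60000742,  0.22157401]), 'tcp_rot': array([-8.09211609e-04,  6.01287335e-01,  7.99032276e-01,  5.54081882e-04]), 'wrist_force': array([-0.34171048, -0.22035338,  0.41136269]), 'wrist_torque': array([ 0.03142905, -0.01254727, -0.0183753 ]), 'grip_width': 1.0000235477193076}
```

View pics/s.png

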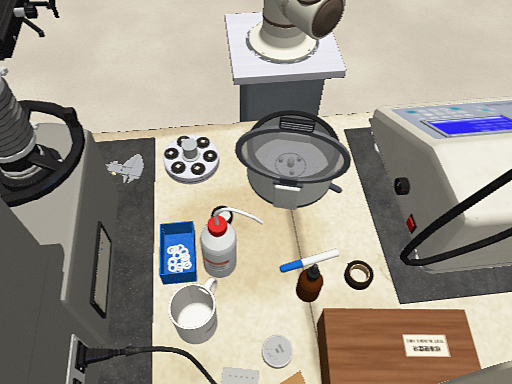

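View pics/t.png

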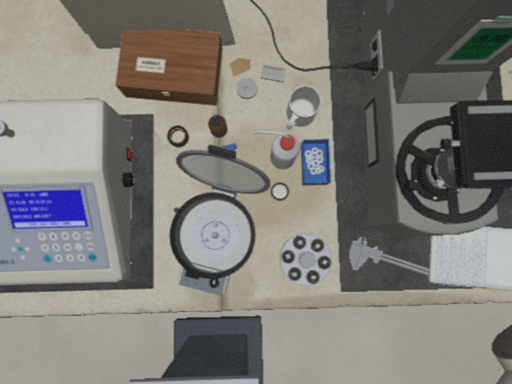

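The top view has the drum at about (213,235), its pegs near (215,235), the open lid at (223,172) with its tab at (223,150), and the rotor at (306,259). The pod is at the front, towards the robot. Next I'll measure these.

Run:
```python
from h import *
from scipy.optimize import least_squares
d=np.load("/tmp/i.npz");w=d["wb"];wa=d["wa"]
def circ(p,r=None):
    f=least_squares(lambda q:np.hypot(p[:,0]-q[0],p[:,1]-q[1])-q[2],[*p[:,:2].mean(0),.06],loss="soft_l1",f_scale=.002); return f.x
def box(w,u0,v0,u1,v1,z0,z1):
    p=w[v0:v1,u0:u1].reshape(-1,3); return p[(p[:,2]>z0)&(p[:,2]<z1)]
for n,W,b in (("top",w,(275,228,338,292)),("sc",wa,(155,128,225,185))):
    p=box(W,*b,.018,.033);h=box(W,*b,.06,.075)
    hull=cv2.convexHull(p[:,:2].astype(np.float32))[:,0]
    print(n,"rotor",circ(hull),len(p),"stem mid",h[:,:2].min(0),h[:,:2].max(0),np.median(h,0),len(h))
p=box(w,160,185,265,285,.112,.120); print("rim",circ(p),len(p))
r=box(w,160,185,265,285,.112,.120); c=circ(p)
h=cv2.convexHull(p[np.hypot(*(p[:,:2]-c[:2]).T)<.1][:,:2].astype(np.float32))[:,0];print("rimhull",circ(h))
print("platter",np.nanmedian(w[225:245,200:230].reshape(-1,3),0))
for uv in ((223,150),(223,172),(190,155),(258,188),(284,150),(280,191),(217,125),(213,280),(222,190)):print(uv,w[uv[1],uv[0]].round(3))
for uv in ((287,195),(290,160),(262,215)):print("sc",uv,wa[uv[1],uv[0]].round(3))
c=robot.capture("top"); save(c,"tz.png",(165,135,345,295),4.4)
```

```text
top rotor [ 0.43364565 -0.28637128  0.06372137] 1589 stem mid [ 0.41731175 -0.3028418 ] [ 0.45017192 -0.26930015] [ 0.43393158 -0.28603182  0.06715995] 183
sc rotor [ 0.43641716 -0.28252359  0.06390195] 1126 stem mid [ 0.41647327 -0.29864706] [ 0.45269209 -0.26490509] [ 0.43870443 -0.28225781  0.06904061] 178
rim [ 0.49887901 -0.06710974  0.0914778 ] 1376
rimhull [ 0.49888235 -0.06677299  0.09709197]
platter [ 0.49994692 -0.06546389  0.04487876]
(223, 150) [ 0.642 -0.11   0.345]
(223, 172) [ 0.621 -0.102  0.239]
(190, 155) [ 0.647 -0.044  0.288]
(258, 188) [ 0.592 -0.171  0.199]
(284, 150) [ 0.684 -0.233  0.138]
(280, 191) [ 0.603 -0.228  0.03 ]
(217, 125) [ 0.761 -0.078  0.08 ]
(213, 280) [ 0.395 -0.063  0.08 ]
(222, 190) [ 0.598 -0.091  0.124]
sc (287, 195) [ 0.609 -0.093  0.092]
sc (290, 160) [ 0.623 -0.101  0.222]
sc (262, 215) [ 0.596 -0.138  0.002]
```

View pics/tz.png

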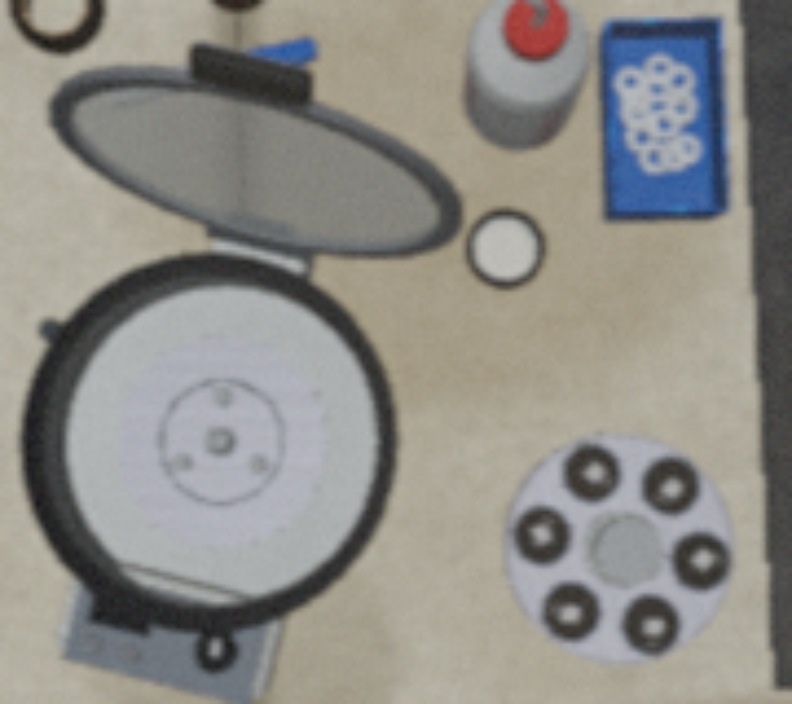

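The rotor is at about (0.435,-0.285) and the dryer axis at about (0.499,-0.067). The pegs are at about -1° (mod 120). The mounts sit at 20°+60k, so a jaw axis at 110° drops the fingers between them. I'll go above the rotor now.

Emit:
{"api": "step_arm", "payload": {"deltas": [[[1.6,1.9,0],[0,0,0.5]],[[2.6,3.2,0],[0,0,0.5]],[[2.6,3.2,0],[0,0,0.5]],[[2.6,3.2,0],[0,0,0.5]],[[2.6,3.2,0],[0,0,0.5]],[[2.6,3.2,0],[0,0,0.5]],[[2.6,3.2,0],[0,0,0.5]],[[2.6,3.2,0],[0,0,0.5]],[[2.6,3.2,0],[0,0,0]],[[2.6,3.2,0],[0,0,0]]]}}

```text
time: 0.98
tool_pos: [0.4239, -0.2916, 0.2226]
tcp_rot: [-0.0, 0.573, 0.82, 0.0]
wrist_force: [0.7, -0.2, 0.5]
grip_width: 0.998
```

Emit:
{"api": "step_arm", "payload": {"deltas": [[[1.2,0.8,0],[0,0,0]],[[0,0,0],[0,0,0]],[[0,0,0],[0,0,0]]]}}

```text
time: 1.23
tool_pos: [0.4355, -0.2849, 0.2222]
tcp_rot: [-0.0, 0.572, 0.82, -0.0]
wrist_force: [-0.1, 0.4, 0.3]
grip_width: 0.999
```

Run:
```python
from h import *
c,w=cap("wrist"); save(c,"w1.png"); s=robot.sense(); print(s["tool_pos"],s["tcp_rot"])
p=w.reshape(-1,3); h=p[(p[:,2]>.06)&(p[:,2]<.075)&(np.hypot(p[:,0]-.435,p[:,1]+.285)<.03)]
print(len(h),h.min(0),h.max(0),np.median(h,0))
m=p[(p[:,2]>.02)&(p[:,2]<.04)&(np.hypot(p[:,0]-.435,p[:,1]+.285)<.08)]
print(len(m),m.min(0),m.max(0), cv2.minEnclosingCircle(m[:,:2].astype(np.float32)))
```

```text
[ 0.43484186 -0.28556488  0.22223757] [-4.61930797e-04  5.72875033e-01  8.19642581e-01 -1.50942068e-04]
1029 [ 0.41590371 -0.30165838  0.06237186] [ 0.45130614 -0.26616959  0.06978547] [ 0.43291073 -0.28416495  0.06768126]
9333 [ 0.37001595 -0.34753209  0.02173614] [ 0.49750515 -0.2197867   0.0397919 ] ((0.4335552752017975, -0.2837824821472168), 0.06432566791772842)
```

View pics/w1.png

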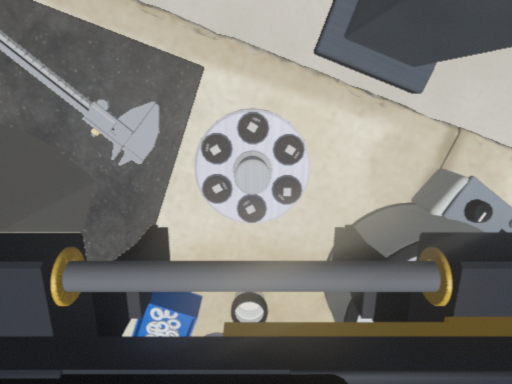

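The wrist view shows the rotor at (252,165) with its mounts at top and bottom, so the jaw axis falls in the gaps. Centre is (0.4335,-0.284), which all the views agree on within 2 mm. I'll descend to TCP z≈0.033 and grip.

Emit:
{"api": "step_arm", "payload": {"deltas": [[[-0.1,0.1,-3],[0,0,0]],[[0,0,-3],[0,0,0]],[[0,0,-3],[0,0,0]],[[0,0,-3],[0,0,0]],[[0,0,-2.5],[0,0,0]],[[0,0,-2],[0,0,0]],[[0,0,-1.5],[0,0,0]],[[0,0,-0.9],[0,0,0]],[[0,0,0],[0,0,0]]]}}

```text
time: 2.03
tool_pos: [0.4321, -0.2854, 0.0334]
tcp_rot: [-0.002, 0.574, 0.819, -0.001]
wrist_force: [-0.9, 1.2, 1.7]
grip_width: 0.999
```

Emit:
{"api": "step_arm", "payload": {"deltas": [[[0,0,0],[0,0,0]],[[0,0,0],[0,0,0]],[[0,0,0],[0,0,0]],[[0,0,0],[0,0,0]],[[0,0,0],[0,0,0]],[[0,0,0],[0,0,0]],[[0,0,0],[0,0,0]],[[0,0,0],[0,0,0]]], "grip": 1, "squeeze": 40}}

```text
time: 2.7
tool_pos: [0.4343, -0.2845, 0.0336]
tcp_rot: [0.0, 0.573, 0.82, 0.0]
wrist_force: [0.1, 0.5, -0.5]
grip_width: 0.481
```

Emit:
{"api": "step_arm", "payload": {"deltas": [[[0,0,0],[0,0,0]],[[0,0,0],[0,0,0]],[[0,0,0],[0,0,0]],[[0,0,0],[0,0,0]],[[0,0,0],[0,0,0]]]}}

```text
time: 3.12
tool_pos: [0.4341, -0.2843, 0.0336]
tcp_rot: [-0.0, 0.573, 0.82, 0.0]
wrist_force: [0.1, 2.3, 2.3]
grip_width: 0.369
```

Emit:
{"api": "step_arm", "payload": {"deltas": [[[0,0,1],[0,0,0]],[[0,0,2],[0,0,0]],[[0,0,3],[0,0,0]],[[0,0,3],[0,0,0]],[[0,0,3],[0,0,0]],[[0,0,3],[0,0,0]],[[0,0,2],[0,0,0]],[[0,0,0],[0,0,0]],[[0,0,0],[0,0,0]]]}}

```text
time: 3.87
tool_pos: [0.4334, -0.2839, 0.2027]
tcp_rot: [-0.001, 0.573, 0.819, 0.001]
wrist_force: [-0.4, 0.8, -9.5]
grip_width: 0.365
```

Run:
```python
from h import *
c,w=cap("top"); save(c,"t2.png"); s=robot.sense(); print(s["tool_pos"],s["wrist_force"],s["wrist_torque"],s["grip_width"])
c2,w2=cap("wrist"); save(c2,"w2.png")
```

```text
[ 0.43227875 -0.28344709  0.20112769] [-0.99991009  1.08566795 -9.22413193] [0.04702572 0.14559759 0.04054006] 0.3669658308690036
```

View pics/w2.png

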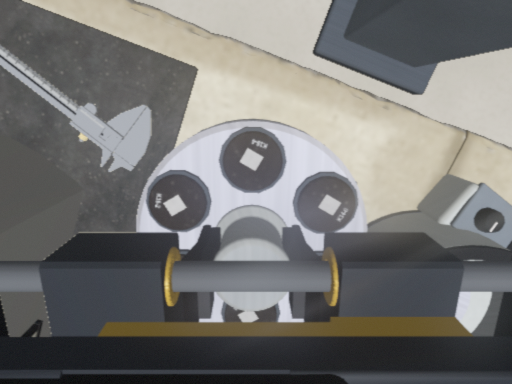

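The rotor is held: opening 31.8 mm and about 9 N of load. Next I carry it over the drum, above the rim, and measure the rim from there.

Emit:
{"api": "step_arm", "payload": {"deltas": [[[0.4,1.4,0.5],[0,0,2]],[[0.8,2.6,0],[0,0,3]],[[0.8,2.6,0],[0,0,3]],[[0.8,2.6,0],[0,0,3]],[[0.8,2.6,0],[0,0,3]],[[0.8,2.6,0],[0,0,3]],[[0.8,2.6,0],[0,0,3]],[[0.8,2.6,0],[0,0,3]],[[0.4,2.0,0],[0,0,2]],[[0.1,0.2,0],[0,0,0]]]}}

```text
time: 4.8
tool_pos: [0.4987, -0.0636, 0.2057]
tcp_rot: [-0.002, 0.38, 0.925, -0.0]
wrist_force: [-0.0, -0.7, -9.4]
grip_width: 0.365
```

Emit:
{"api": "step_arm", "payload": {"deltas": [[[0,0,0],[0,0,0]],[[0,0,0],[0,0,0]],[[0,0,0],[0,0,0]],[[0,0,0],[0,0,0]]]}}

```text
time: 5.13
tool_pos: [0.4985, -0.0674, 0.2078]
tcp_rot: [-0.001, 0.383, 0.924, -0.0]
wrist_force: [-1.1, 0.9, -7.9]
grip_width: 0.368
```

Run:
```python
from h import *
from scipy.optimize import least_squares
s=robot.sense(); print(s["tool_pos"],s["tcp_rot"],s["wrist_force"],s["wrist_torque"])
def fit(p,x0,R):
    return least_squares(lambda q:np.hypot(p[:,0]-q[0],p[:,1]-q[1])-R,x0,loss="soft_l1",f_scale=.001).x
for n in ("wrist","scene","top"):
    c,w=cap(n); save(c,n+"3.png"); p=w.reshape(-1,3)
    r=np.hypot(p[:,0]-.499,p[:,1]+.066)
    m=p[(abs(p[:,2]-.116)<.005)&(r<.105)&(r>.08)]
    if len(m)>50: print(n,"rim",len(m),fit(m,[.499,-.066],.0915),m.min(0),m.max(0))
    q=p[(abs(p[:,2]-.196)<.010)&(r<.08)]
    if len(q)>50:
        h=cv2.convexHull(q[:,:2].astype(np.float32))[:,0]; print(n,"rotor",len(q),fit(h,[.499,-.066],.064),q[:,2].max(), q.min(0),q.max(0))
```

```text
[ 0.49854904 -0.06736907  0.20783929] [-7.27008133e-04  3.82666778e-01  9.23886033e-01 -4.55223512e-04] [-1.09917639  0.91253762 -7.8802351 ] [-0.00069918 -0.0094275  -0.02388853]
wrist rim 6591 [ 0.49886474 -0.06447849] [ 0.40125685 -0.16197858  0.11106093] [0.59120401 0.01845608 0.11980654]
wrist rotor 13461 [ 0.49794717 -0.06739607] 0.2059996563756675 [ 0.43431932 -0.13093618  0.18602408] [ 0.55548046 -0.00970408  0.20599966]
scene rim 144 [ 0.50036052 -0.06370139] [ 0.42168313 -0.14634331  0.11103354] [0.50309562 0.03272127 0.12097106]
scene rotor 373 [ 0.49922957 -0.06537629] 0.20597114874827585 [ 0.45651134 -0.12945239  0.18662898] [ 0.54803301 -0.00171729  0.20597115]
top rim 675 [ 0.49871338 -0.06681763] [ 0.40205065 -0.16296909  0.11125769] [ 0.60024666 -0.00439982  0.12096906]
top rotor 451 [ 0.49887413 -0.06864865] 0.2059886388526276 [ 0.43592769 -0.13176807  0.18637394] [ 0.51839187 -0.05669124  0.20598864]
```

```bash
python3 -c "
import cv2,numpy as np
a=[cv2.imread(f'pics/{n}3.png') for n in('wrist','scene')]
cv2.imwrite('pics/c3.png',np.vstack([cv2.resize(a[0],(400,300)),a[1][60:260,180:400][:, :].repeat(1,0) if 0 else cv2.resize(a[1][60:240,200:400],(400,300))]))"
```

```text
(no output)
```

View pics/c3.png

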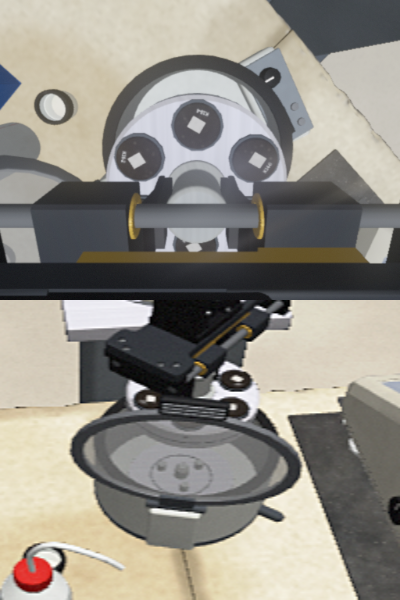

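The lid is clear of the gripper, and the rim minus rotor offset is about (+0.5,+2) mm. I'll shift by that and lower to just above the spigot.

Emit:
{"api": "step_arm", "payload": {"deltas": [[[0.05,0.2,0],[0,0,0]],[[0,0,-2],[0,0,0]],[[0,0,-2],[0,0,0]],[[0,0,-2],[0,0,0]],[[0,0,-2],[0,0,0]],[[0,0,-1.5],[0,0,0]],[[0,0,-1],[0,0,0]],[[0,0,0],[0,0,0]],[[0,0,0],[0,0,0]]]}}

```text
time: 6.03
tool_pos: [0.4999, -0.0647, 0.1035]
tcp_rot: [-0.0, 0.382, 0.924, -0.0]
wrist_force: [0.4, -0.6, -7.5]
grip_width: 0.366
```

Emit:
{"api": "step_arm", "payload": {"deltas": [[[0,0,-0.2],[0,0,0]],[[0,0,-0.2],[0,0,0]],[[0,0,-0.2],[0,0,0]]]}}

```text
time: 6.28
tool_pos: [0.5004, -0.0644, 0.0983]
tcp_rot: [0.001, 0.382, 0.924, 0.001]
wrist_force: [-0.8, 0.1, -9.0]
grip_width: 0.364
```

Emit:
{"api": "step_arm", "payload": {"deltas": [[[0,0,-0.2],[0,0,0]],[[0,0,-0.1],[0,0,0]],[[0,0,0],[0,0,0]]]}}

```text
time: 6.53
tool_pos: [0.4995, -0.0645, 0.0944]
tcp_rot: [-0.0, 0.382, 0.924, -0.0]
wrist_force: [0.3, 0.7, -8.2]
grip_width: 0.369
```

No contact force with the underside at about 0.060, so the spigot is in the bore. I'll carry on down to the pegs.

Emit:
{"api": "step_arm", "payload": {"deltas": [[[0,0,-0.2],[0,0,0]],[[0,0,-0.2],[0,0,0]],[[0,0,0],[0,0,0]]]}}

```text
time: 6.78
tool_pos: [0.5001, -0.0645, 0.0908]
tcp_rot: [0.0, 0.382, 0.924, 0.0]
wrist_force: [0.1, -0.4, -7.0]
grip_width: 0.374
```

Emit:
{"api": "step_arm", "payload": {"deltas": [[[0,0,-0.1],[0,0,0]],[[0,0,-0.1],[0,0,0]],[[0,0,0],[0,0,0]]]}}

```text
time: 7.03
tool_pos: [0.5003, -0.0644, 0.0906]
tcp_rot: [0.001, 0.382, 0.924, 0.0]
wrist_force: [-3.8, 1.9, 6.0]
grip_width: 0.366
```

It rests on the pegs with about 14 N of press at TCP 0.0906, as predicted. Now I turn by feel.

Emit:
{"api": "step_arm", "payload": {"deltas": [[[0,0,0],[0,0,-2]],[[0,0,0],[0,0,-2]],[[0,0,0],[0,0,-2]],[[0,0,0],[0,0,-2]],[[0,0,0],[0,0,-2]],[[0,0,0],[0,0,-2]]]}}

```text
time: 7.53
tool_pos: [0.501, -0.0649, 0.0906]
tcp_rot: [0.002, 0.476, 0.879, 0.0]
wrist_force: [-1.9, -0.9, 3.8]
grip_width: 0.368
```

Emit:
{"api": "step_arm", "payload": {"deltas": [[[0,0,0],[0,0,-2]],[[0,0,0],[0,0,-2]],[[0,0,0],[0,0,-2]]]}}

```text
time: 7.78
tool_pos: [0.501, -0.065, 0.0906]
tcp_rot: [0.002, 0.522, 0.853, 0.0]
wrist_force: [-2.8, -0.5, 5.1]
grip_width: 0.37
```

Emit:
{"api": "step_arm", "payload": {"deltas": [[[0,0,0],[0,0,-2]],[[0,0,0],[0,0,-2]],[[0,0,0],[0,0,-2]]]}}

```text
time: 8.03
tool_pos: [0.5009, -0.065, 0.0906]
tcp_rot: [0.002, 0.566, 0.825, 0.0]
wrist_force: [-1.7, -0.6, 3.9]
grip_width: 0.371
```

Emit:
{"api": "step_arm", "payload": {"deltas": [[[0,0,0],[0,0,-2]],[[0,0,0],[0,0,-2]],[[0,0,0],[0,0,-2]],[[0,0,0],[0,0,-2]]]}}

```text
time: 8.37
tool_pos: [0.5009, -0.0649, 0.0906]
tcp_rot: [0.001, 0.622, 0.783, 0.0]
wrist_force: [-3.1, -0.7, 4.2]
grip_width: 0.369
```

Emit:
{"api": "step_arm", "payload": {"deltas": [[[0,0,0],[0,0,-2]],[[0,0,0],[0,0,-2]],[[0,0,0],[0,0,-2]],[[0,0,0],[0,0,-2]]]}}

```text
time: 8.7
tool_pos: [0.5009, -0.065, 0.0906]
tcp_rot: [0.001, 0.675, 0.738, 0.0]
wrist_force: [-2.6, -1.1, 4.3]
grip_width: 0.365
```

Emit:
{"api": "step_arm", "payload": {"deltas": [[[0,0,0],[0,0,-2]],[[0,0,0],[0,0,-2]],[[0,0,0],[0,0,-2]],[[0,0,0],[0,0,-2]]]}}

```text
time: 9.03
tool_pos: [0.5009, -0.065, 0.0906]
tcp_rot: [0.001, 0.725, 0.689, 0.001]
wrist_force: [-2.1, -0.4, 5.4]
grip_width: 0.37
```

Emit:
{"api": "step_arm", "payload": {"deltas": [[[0,0,0],[0,0,-2]],[[0,0,0],[0,0,-2]],[[0,0,0],[0,0,-2]],[[0,0,0],[0,0,-2]]]}}

```text
time: 9.37
tool_pos: [0.5009, -0.0649, 0.0906]
tcp_rot: [0.001, 0.771, 0.637, 0.001]
wrist_force: [-2.6, 0.1, 4.6]
grip_width: 0.37
```

Emit:
{"api": "step_arm", "payload": {"deltas": [[[0,0,0],[0,0,-2]],[[0,0,0],[0,0,-2]],[[0,0,0],[0,0,-2]],[[0,0,0],[0,0,-2]]]}}

```text
time: 9.7
tool_pos: [0.5008, -0.065, 0.0903]
tcp_rot: [0.001, 0.814, 0.581, 0.001]
wrist_force: [-1.5, -1.6, 1.3]
grip_width: 0.37
```

Emit:
{"api": "step_arm", "payload": {"deltas": [[[0,0,0],[0,0,-2]],[[0,0,0],[0,0,-2]],[[0,0,0],[0,0,-2]],[[0,0,0],[0,0,-2]]]}}

```text
time: 10.03
tool_pos: [0.5, -0.0646, 0.0889]
tcp_rot: [0.0, 0.853, 0.522, 0.001]
wrist_force: [-0.5, 0.3, -7.4]
grip_width: 0.368
```

The press force vanished and z dropped around jaw angle 63–70°, so the pegs are entering the slots. I'll lower gently.

Emit:
{"api": "step_arm", "payload": {"deltas": [[[0,0,-0.2],[0,0,-1]],[[0,0,-0.1],[0,0,0]],[[0,0,0],[0,0,0]]]}}

```text
time: 10.28
tool_pos: [0.4991, -0.0646, 0.0847]
tcp_rot: [-0.0, 0.857, 0.516, -0.001]
wrist_force: [0.1, -0.8, -9.1]
grip_width: 0.369
```

Emit:
{"api": "step_arm", "payload": {"deltas": [[[0,0,-0.2],[0,0,0]],[[0,0,-0.2],[0,0,0]],[[0,0,0],[0,0,0]]]}}

```text
time: 10.53
tool_pos: [0.4993, -0.0645, 0.0809]
tcp_rot: [-0.0, 0.857, 0.516, -0.001]
wrist_force: [0.6, 0.5, -8.1]
grip_width: 0.369
```

Emit:
{"api": "step_arm", "payload": {"deltas": [[[0,0,-0.2],[0,0,0]],[[0,0,0],[0,0,0]]]}}

```text
time: 10.7
tool_pos: [0.4995, -0.0645, 0.0792]
tcp_rot: [-0.0, 0.857, 0.516, -0.0]
wrist_force: [0.7, -0.5, -7.2]
grip_width: 0.367
```

Almost home: the target is TCP ≈0.0786. A little further, then release.

Emit:
{"api": "step_arm", "payload": {"deltas": [[[0,0,-0.1],[0,0,0]],[[0,0,-0.1],[0,0,0]],[[0,0,0],[0,0,0]],[[0,0,0],[0,0,0]]]}}

```text
time: 11.03
tool_pos: [0.4999, -0.0646, 0.0787]
tcp_rot: [0.0, 0.857, 0.516, 0.0]
wrist_force: [-4.0, 1.0, 4.5]
grip_width: 0.374
```

Emit:
{"api": "step_arm", "payload": {"deltas": [[[0,0,0.05],[0,0,0]],[[0,0,0],[0,0,0]],[[0,0,0],[0,0,0]],[[0,0,0],[0,0,0]],[[0,0,0],[0,0,0]],[[0,0,0],[0,0,0]],[[0,0,0],[0,0,0]],[[0,0,0],[0,0,0]]], "grip": 0.4}}

```text
time: 11.7
tool_pos: [0.5003, -0.0645, 0.0783]
tcp_rot: [0.0, 0.857, 0.516, 0.0]
wrist_force: [0.4, -0.8, 0.4]
grip_width: 0.599
```

The measured home height matches the prediction, and the rotor is released. I'll raise straight up and check the seating and the lid geometry.

Emit:
{"api": "step_arm", "payload": {"deltas": [[[0,0,1],[0,0,0]],[[0,0,1.5],[0,0,0]],[[0,0,2.5],[0,0,0]],[[0,0,3],[0,0,0]],[[0,0,3.5],[0,0,2]],[[0,0,3.5],[0,0,3]],[[0,0,4],[0,0,3]],[[0,0,4],[0,0,3]],[[0,0,4],[0,0,3]],[[0,0,4],[0,0,0]]]}}

```text
time: 12.53
tool_pos: [0.4989, -0.0645, 0.39]
tcp_rot: [-0.0, 0.787, 0.617, 0.0]
wrist_force: [1.7, 0.5, -0.0]
grip_width: 0.598
```

Emit:
{"api": "step_arm", "payload": {"deltas": [[[0,0,1],[0,0,0]],[[0,0,0],[0,0,0]],[[0,0,0],[0,0,0]],[[0,0,0],[0,0,0]]], "grip": 1}}

```text
time: 12.87
tool_pos: [0.499, -0.0643, 0.396]
tcp_rot: [-0.001, 0.788, 0.616, -0.001]
wrist_force: [0.0, -0.5, 0.1]
grip_width: 0.378
```

Run:
```python
from h import *
s=robot.sense(); print(s["tool_pos"],s["tcp_rot"])
d=np.load("/tmp/i.npz")
for n,w in (("top0",d["wb"]),("sc0",d["wa"])):
    p=w.reshape(-1,3); p=p[(p[:,2]>.15)&(p[:,2]<.34)&(p[:,0]>.56)&(p[:,0]<.69)&(abs(p[:,1]+.1)<.1)&((p[:,1]>-.17))]
    c=np.median(p,0)
    for k in range(5):
        c=p.mean(0);u,S,V=np.linalg.svd(p-c,full_matrices=False); nrm=V[2]; p=p[abs((p-c)@nrm)<.006]
    print(n,len(p),c,nrm,"yaw",np.arctan(nrm[1]/nrm[0]))
for n in ("top","wrist"):
    c,w=cap(n); save(c,n+"4.png"); p=w.reshape(-1,3); r=np.hypot(p[:,0]-.499,p[:,1]+.065)
    for a,b,l in ((0,.014,"cap"),(.0615-.03,.063,"disc")):
        q=p[(r>=a)&(r<b)&(p[:,2]<.14)&(p[:,2]>.03)]
        if len(q): print(n,l,len(q),np.percentile(q[:,2],[5,25,50,75,95]).round(4))
    q=p[(abs(p[:,2]-.115)<.01)&(r<.03)]
    if len(q): print("cap mid",(q.min(0)+q.max(0))/2)
    t=p[(p[:,2]>.30)&(p[:,0]>.58)&(p[:,0]<.7)&(abs(p[:,1]+.1)<.06)]
    if len(t): print("tab",len(t),t.min(0),t.max(0),np.median(t,0))
```

```text
[ 0.49898713 -0.06432887  0.39596545] [-0.00128312  0.78756461  0.61622906 -0.00144533]
top0 2410 [ 0.62386294 -0.09490459  0.24558684] [-0.9415023   0.26797418  0.2043606 ] yaw -0.27729139415900006
sc0 4712 [ 0.62931886 -0.09273834  0.24504324] [-0.9390247   0.27074348  0.21196836] yaw -0.28071086629614667
top disc 42 [0.0704 0.0725 0.0739 0.0768 0.0783]
tab 570 [ 0.61678815 -0.15974102  0.30005239] [ 0.65495217 -0.0456153   0.34635815] [ 0.63925035 -0.10671551  0.31946268]
wrist cap 336 [0.1115 0.1122 0.1129 0.1134 0.1141]
wrist disc 4279 [0.0715 0.0729 0.0754 0.0778 0.079 ]
cap mid [ 0.49956971 -0.06431098  0.11155016]
```

View pics/wrist4.png

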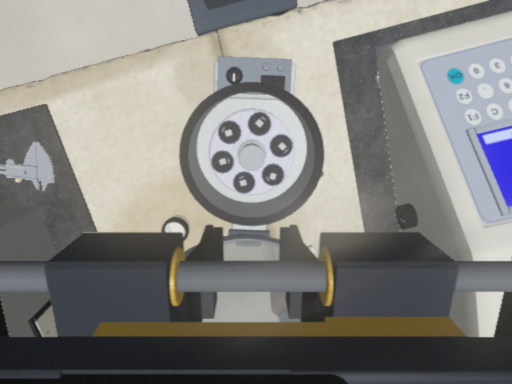

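The rotor is home: cap top at 0.113 and disc at 0.073, both as expected, centred within 1 mm. The lid has yaw -0.278 and leans about 1.78 rad, with its tab end at about (0.646,-0.107,0.343). I'll go over and behind the tab.

Emit:
{"api": "step_arm", "payload": {"deltas": [[[1.8,-0.5,0],[0,0,-1]],[[3,-0.9,0],[0,0,-1]],[[3.3,-1,0],[0,0,0]],[[3.3,-1,0],[0,0,0]],[[3.3,-0.9,0],[0,0,0]],[[2.2,-0.6,0],[0,0,0]],[[1.2,-0.3,0],[0,0,0]],[[0,0,0],[0,0,0]],[[0,0,0],[0,0,0]]]}}

```text
time: 13.72
tool_pos: [0.6809, -0.1166, 0.3953]
tcp_rot: [-0.001, 0.798, 0.602, -0.002]
wrist_force: [-0.5, 1.0, -0.2]
grip_width: 0.001
```

Emit:
{"api": "step_arm", "payload": {"deltas": [[[0,0,-2],[0,0,0]],[[0,0,-2],[0,0,0]],[[0,0,-2],[0,0,0]],[[0,0,-2],[0,0,0]],[[0,0,0],[0,0,0]],[[0,0,0],[0,0,0]]]}}

```text
time: 14.22
tool_pos: [0.6795, -0.1163, 0.3181]
tcp_rot: [-0.0, 0.798, 0.603, -0.001]
wrist_force: [0.3, -0.2, 1.3]
grip_width: 0.001
```

Run:
```python
from h import *
c,w=cap("scene"); save(c,"s5.png",(200,20,400,180),3)
```

```text
(no output)
```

View pics/s5.png

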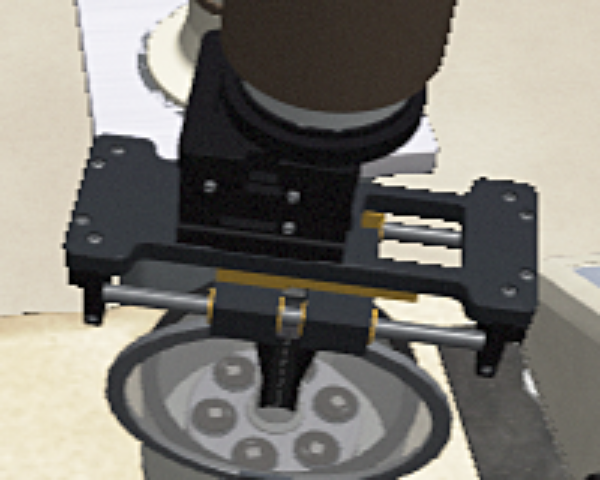

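The closed fingers are behind the lid's upper edge, centred on the tab, so I pull forward along the arc.

Emit:
{"api": "step_arm", "payload": {"deltas": [[[-1.4,0.4,0],[0,0,0]],[[-1.4,0.4,0],[0,0,0]],[[-1.9,0.55,0.3],[0,0,0]],[[-1.9,0.55,0.3],[0,0,0]],[[-1.6,0.45,0],[0,0,0]],[[-1.6,0.45,-0.2],[0,0,0]]]}}

```text
time: 14.77
tool_pos: [0.5834, -0.0885, 0.3255]
tcp_rot: [0.003, 0.798, 0.603, 0.003]
wrist_force: [1.4, -0.1, 0.6]
grip_width: 0.007
```

Emit:
{"api": "step_arm", "payload": {"deltas": [[[-1.85,0.5,-0.5],[0,0,0]],[[-1.85,0.5,-0.5],[0,0,0]],[[-1.7,0.5,-0.9],[0,0,0]],[[-1.7,0.5,-0.9],[0,0,0]]]}}

```text
time: 15.1
tool_pos: [0.5124, -0.0685, 0.2973]
tcp_rot: [0.002, 0.798, 0.603, 0.003]
wrist_force: [2.1, -0.6, 0.0]
grip_width: 0.005
```

Emit:
{"api": "step_arm", "payload": {"deltas": [[[-1.6,0.45,-1.2],[0,0,0]],[[-1.6,0.45,-1.2],[0,0,0]],[[-1.25,0.35,-1.5],[0,0,0]],[[-1.25,0.35,-1.5],[0,0,0]],[[-0.95,0.25,-1.75],[0,0,0]],[[-0.95,0.25,-1.75],[0,0,0]]]}}

```text
time: 15.6
tool_pos: [0.437, -0.0471, 0.2074]
tcp_rot: [0.002, 0.798, 0.603, 0.003]
wrist_force: [2.0, 0.5, -0.6]
grip_width: 0.006
```

Emit:
{"api": "step_arm", "payload": {"deltas": [[[-0.6,0.2,-1.9],[0,0,0]],[[-0.6,0.2,-1.9],[0,0,0]],[[-0.2,0.05,-1],[0,0,0]],[[-0.1,0,-1],[0,0,0]]]}}

```text
time: 15.93
tool_pos: [0.4216, -0.0426, 0.1485]
tcp_rot: [0.001, 0.798, 0.603, 0.002]
wrist_force: [-0.7, 0.5, 1.8]
grip_width: 0.004
```

Emit:
{"api": "step_arm", "payload": {"deltas": [[[0,0,-0.7],[0,0,0]],[[0,0,-0.7],[0,0,0]],[[0,0,-0.5],[0,0,0]],[[0,0,0],[0,0,0]]]}}

```text
time: 16.27
tool_pos: [0.421, -0.0429, 0.1279]
tcp_rot: [0.0, 0.798, 0.602, 0.0]
wrist_force: [0.7, -0.2, 0.2]
grip_width: 0.001
```

Emit:
{"api": "step_arm", "payload": {"deltas": [[[0,0,-0.2],[0,0,0]],[[0,0,-0.2],[0,0,0]],[[0,0,0],[0,0,0]]]}}

```text
time: 16.52
tool_pos: [0.4213, -0.0429, 0.1244]
tcp_rot: [0.0, 0.798, 0.603, 0.0]
wrist_force: [-0.2, 0.4, 0.6]
grip_width: 0.004
```

Emit:
{"api": "step_arm", "payload": {"deltas": [[[0,0,-0.15],[0,0,0]],[[0,0,-0.15],[0,0,0]],[[0,0,0],[0,0,0]],[[0,0,0],[0,0,0]]]}}

```text
time: 16.85
tool_pos: [0.4214, -0.043, 0.1241]
tcp_rot: [0.001, 0.798, 0.603, 0.0]
wrist_force: [-7.9, 4.5, 22.6]
grip_width: 0.006
```

Emit:
{"api": "step_arm", "payload": {"deltas": [[[0,0,2],[0,0,0]],[[0,0,3],[0,0,0]],[[0,0,3],[0,0,0]],[[0,0,3],[0,0,0]],[[0,0,3],[0,0,0]],[[0,-3,1],[0,0,0]],[[0,-3,0],[0,0,0]],[[0,-3,0],[0,0,0]],[[0,0,0],[0,0,0]]]}}

```text
time: 17.6
tool_pos: [0.4205, -0.136, 0.2712]
tcp_rot: [0.0, 0.799, 0.601, -0.0]
wrist_force: [0.7, -0.2, -0.6]
grip_width: 0.006
```

Run:
```python
from h import *
c,w=cap("scene"); save(c,"s6.png",(130,80,400,300),2.5)
p=w.reshape(-1,3)
for n in("scene","top"):
    c,w=cap(n);p=w.reshape(-1,3)
    d=(p[:,:2]-[.601,-.0936])@[-.9616,.2745]; r=np.hypot(p[:,0]-.499,p[:,1]+.0645)
    q=(r<.115)&(p[:,2]<.17)&(p[:,2]>.11)
    if q.sum()>20: print(n,q.sum(),[ (np.median(p[q&(d>a)&(d<a+.03),2]).round(4)) for a in np.arange(0,.21,.03)])
```

```text
scene 6025 [np.float64(0.1261), np.float64(0.1247), np.float64(0.1247), np.float64(0.1249), np.float64(0.1248), np.float64(0.1249), np.float64(0.1259)]
top 4817 [np.float64(0.1243), np.float64(0.1228), np.float64(0.1227), np.float64(0.1226), np.float64(0.1225), np.float64(0.1228), np.float64(0.1239)]
```

View pics/s6.png

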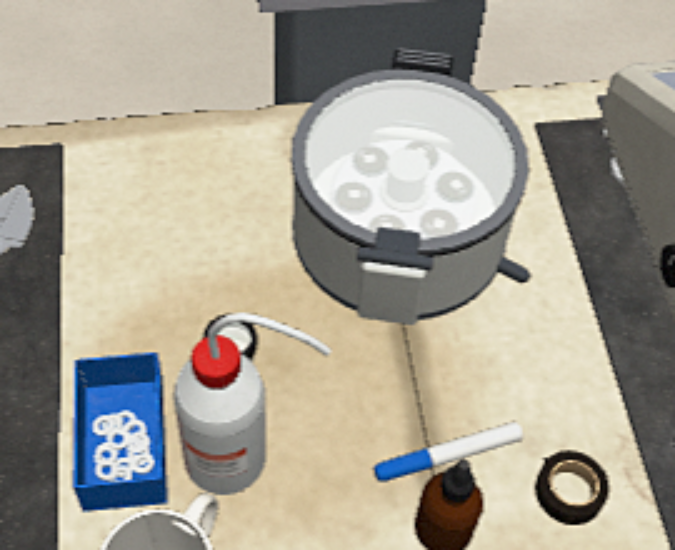

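The lid is flat on the rim: 0.124 all the way across, so an angle of about 0. The rotor sits inside, the bystanders haven't moved and the arm is clear.

```bash
python3 -c "
from rig import robot
print(robot.finish_job())"
```

```text
the job is handed in; nothing more can be done
None
```

The rotor is fully home on the platter and the lid is shut. I handed the job in at about 17.7 s; the rig gives no verdict.

- **Rotor:** I gripped it by the stem, lowered it over the spigot and rested it on the pegs with about 14 N. I then turned it about 72° until the pegs let it in, and it dropped the full 12 mm. A camera check before closing the lid put the cap top at 0.113 m and the disc at 0.073 m, both as expected for home, and centred within about 1 mm.
- **Lid:** I swung it down with the closed fingers and pressed it shut with about 23 N. Its top then measured level within 2 mm from hinge to tab, so the angle is about 0.
- **Bystanders and arm:** in the last picture the bystanders stand where they were, though I did not measure their shift. The arm is clear, with the wrist force near zero.

The scene and top cameras disagreed by about 2 mm on the lid's height, which is within their calibration. No check failed.

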